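# Load the slide centrifuge from the rotor stand

## Task

Load the slide centrifuge: lift the top rotor off the nested stack on the sloping stand, leaving the other two nested as they are, and lower it into the open centrifuge, turned so that its three holes drop over the hub's three studs and it sits level and fully home; do not ram it. Then close the lid gently, all the way, and leave the bottles, dishes and other things on the bench standing where they are.

Things in the scene. Friction and masses are not known exactly. Their poses are not given: they have to be found in the camera images.
- rotor_1: Top rotor of three alike: aluminium dish, 144 mm across, 44 high, about 0.25 kg (varies by a third). Origin on its axis at the bottom of its foot ring; z = axis, out of the open side; x points to a hole. Along z: foot ring (59-67 mm radius) 0-6 mm, floor 6-12, six low slide seats on the floor (53-68 radius) up to 18, rim wall (68-72 radius) up to 44. Knob: see rotor_1_knob.
- rotor_1_knob (a point): Point on rotor_1's axis inside its round black grip knob, 10 mm below the knob's top; same axes as rotor_1. The knob is 36 mm across and rises from the floor (12 mm) to 42 mm along rotor_1's z. Under it a blind bore 23.6 mm across, 15 mm deep, takes the hub's spigot. Three through holes, 12 mm across, lie in the floor at 36 mm radius, at 0, 120 and 240 degrees from x.
- rotor_2: Middle rotor, same shape and frame as rotor_1; must stay. The rotors nest: each foot ring drops 6 mm into the rim of the rotor below with about 2 mm of play, so they are 38 mm apart along the axis; a pull of 10 mm along the axis frees the upper one.
- rotor_3: Bottom rotor, same shape and frame as rotor_1, lying on the stand's sloping plate; must stay.
- stand: Fixed stand of folded sheet steel, 140 mm deep, 150 wide, 90 high at the back; it tilts the stack's axis 25 degrees from vertical towards its front (the robot's side). It stands left or right of the centrifuge. Origin on the worktop, about 30 mm in front of it; z = direction of the stack's axis; y level, along its width; middle of the sloping plate at (116, 0, 12) mm.
- hub_face (a point): Centre of the hub's flat face in the well, 60 mm above the worktop; z up; x points to a stud and turns with the hub, whose start angle varies. Hub disc 92 mm across; spigot in its middle 21 mm across, 14 high; three studs 8 across, 9 high, at 36 mm radius, 120 degrees apart; all bevelled. Seated, rotor_1's origin is 6 mm below this point (on top of the studs: 3 mm above). Hub friction 0.15 N m.
- centrifuge: Fixed round bench centrifuge, white plastic, 194 mm across, 106 high, grey control box on its front. Origin on the worktop under the hub's axis; z up, -x to its front, y to its left; the lid hinges at the back (+x). Its round well is 164 mm across at the mouth.
- lid (a joint): Angle of the round lid (194 mm across, 10 thick, clear window): 0 closed, 1.57 upright; starts at 1.6 to 1.8 rad and stays at any angle by hinge friction, 0.35 N m (1 to 3 N at the tab move it). Its outer face is on top when closed and looks backwards when open.
- lid_hinge (a point): Middle of the lid's hinge axis, which runs along the centrifuge's y, 105 mm behind the hub's axis, 110 mm above the worktop. Its frame turns with the lid and equals the centrifuge's at angle 0. The lid lies along its -x, from 3 mm below to 7 mm above the axis (outer face: +z), round out to 202 mm, then a tab, a tongue 56 mm wide, out to 225 mm from the axis.
- stopper_jar: Bystander: clear stoppered glass jar, 68 mm across, 147 mm tall, standing behind. Origin under its middle, z up.
- eyepiece_spare: Bystander: black microscope eyepiece, 35 mm across, 42 mm tall, standing between the stand and the centrifuge. Origin under its middle, z up.
- xylene_bottle: Bystander: white bottle with black cap, 37 mm across, 86 mm tall, near the front edge. Origin under its middle, z up.
- stain_bottle: Bystander: brown bottle with black cap, 34 mm across, 75 mm tall, near the front edge. Origin under its middle, z up.
- petri_1: Bystander: lidded petri dish, 60 mm across, 15 mm high, lying behind. Origin under its middle, z up.
- petri_2: Bystander: lidded petri dish, 60 mm across, 15 mm high, lying behind. Origin under its middle, z up.
- air_blower: Bystander: rubber dust blower, 52 mm across, 101 mm tall, standing behind. Origin under its middle, z up.

How it is judged:
By the outcome, as a careful person would: the job done as asked, in the order asked, and still so for the second after the job is handed in, with the robot touching nothing.
It also fails if it takes over 64 s, if anything falls off the work surface, if the arm or the gripper's body presses on something with over 40 N, if the wrist force passes 120 N, or if a joint passes its speed limit or range.

## Robot

A 6-joint arm with a two-finger parallel gripper is mounted at the origin on a cart in front of the work surface, level with it; the furniture and walls round the work are solid. World frame = base frame: x ahead of the robot, y to its left, z up, the work surface at z = 0. Lengths are in mm, angles in rad, forces in N, time in s.
With the tool pointing down it reaches from about 275 to 1000 mm from the base axis. Payload 8.4 kg.
Tool frame: the origin (TCP) lies between the finger pads; the fingertips stand 22 mm ahead of it and the grasp point (between the pads) lies 3 mm ahead of it (r.nose_length is the z of the fingertips in the tool frame, in mm); z points along the fingers, y is the line along which they close (so a half turn about z gives the same grasp; the last joint's range is limited). The gripper opens to 85 mm and grips with 20 to 120 N. Pads are 22 mm wide; open, the fingers measure 114 mm over their backs; the gripper's body (76 mm by 85 mm) begins 54 mm behind the grasp point. The pads swing forward as they close: fully open they stand 13 mm farther back than shut.
Start: joints at [1.244, 0.353, 1.633, -0, 1.155, -0.002], TCP at [199.448, 592.325, 253.281] pointing down, gripper open.
Joint ranges: [-2.63, 2.63], [-0.92, 2.1], [0.06, 2.66], [-1.3, 4.44], [0, 2.69], [-3.02, 3.02]. Speed limits (rad/s): [2.22, 2.22, 2.79, 3.14, 3.14, 3.14].

## Interface

Orientations are given as [roll, pitch, yaw] about the fixed x, y, z axes, in that order (R = Rz(yaw) Ry(pitch) Rx(roll)).
In Python, from rig import r gives the robot as it stands.
- The arm moves only by the shell command python3 steer.py FILE [FORCE], which reads ROWS from the file FILE. ROWS is a JSON object whose key "rows" holds a list of rows, 1 to 5 of them, each of 7 numbers: a rotation vector rx, ry, rz in rad, then dx, dy, dz in units of 5 mm, then the opening from 0.0 (shut) to 1.0 (fully open); each row shifts and turns the commanded pose from where the row before left it, along the tool's axes as they then stand; what a row does not reach is not made up. A row lasts 1/12 s, in which the tool goes at most 41.7 mm and 0.125 rad, less where a joint would pass 70% of its speed; a pose out of reach is approached as far as the arm can. The fingers move at their own pace and stop on an object; FORCE is the grip in N (left out, the last holds). Time passes only in rows, so rows that do not move let the fingers close. It prints the time, the measured TCP pose, the force, the opening and the grip force at its end. Input that does not fit is refused with a message, and nothing moves.
- r.sense(): the state, without advancing time (a new reading comes with each control period).
- r.grab_frame(name): name is "side" or "top" or "wrist"; returns the picture (420x560x3 uint8, red, green, blue); there is no depth.
- r.camera_params(name): a dict with "fx", "fy", "cx", "cy" (pixels), "rvec" (rotation vector, rad) and "tvec" (3), from world to camera coordinates, as OpenCV has them. Camera axes: x right, y down, z forward; pixel columns grow to the right and rows downward; lengths in mm; the calibration is good to about 2 mm. The wrist camera is an equidistant fisheye: a pixel r from the principal point sees the ray r / f radians off the axis. A picture is of the moment at which its call begins: read the wrist's pose just before it. camera_params takes no time and is no camera call; for the wrist camera it gives the pose at the moment of the call.
- r.sign_off(): hands the job in; it is judged then, once.
The state is a dict: "clock": time; "qpos": joint angles; "qvel": joint speeds; "joint_efforts": joint torques, N m; "eef_pos": TCP position; "tcp_rot": TCP orientation; "contact_force": force on the tool from outside, world axes, zero at the start; "wrist_torque": the same for the moment, N m; "opening": opening from 0.0 (shut) to 1.0 (fully open); "grasp_force": force on a finger pad.
Only numpy, scipy, OpenCV 4.12 (cv2) and the standard library are available. Lean on these libraries where they do the work, as an engineer would, in place of code of your own. Each camera call takes 0.05 s, during which the arm holds its last target. There are 200 camera calls.

## Working session

There is one attempt and no reset: what is moved stays moved. The work goes in short steps, Python scripts to look and compute and a shell command to move; the robot and the scene stay as the last step left them, time stands still between calls to the robot, and variables do not carry over. Pictures are saved under pics/ and viewed, at most 10 in all, crops included, and the job is handed in when it is done.

```bash
ls; mkdir -p pics
python3 - <<'E'
from rig import r
import cv2
print(r.sense())
for n in("side","top","wrist"):
    print(n,r.camera_params(n)); cv2.imwrite(f"pics/{n}0.png",r.grab_frame(n)[:,:,::-1])
E
```

```text
pics
rig.py
steer.py
{'clock': 0.0, 'qpos': array([ 1.24361421e+00,  3.53637959e-01,  1.63415598e+00, -1.34685901e-05,
        1.15521166e+00, -2.40874604e-03]), 'qvel': array([-0.00032584, -0.00030466, -0.00145991,  0.00089967,  0.00093863,
       -0.00016928]), 'joint_efforts': array([-1.95473098e-03, -6.05264711e+01, -3.42064154e+01, -6.46569356e-05,
        9.52846109e-03, -1.98257317e-05]), 'eef_pos': array([199.29437235, 591.8869039 , 252.5586858 ]), 'tcp_rot': array([-3.14017969e+00,  8.91101700e-06,  2.81682473e+00]), 'contact_force': array([-0.80818572, -0.02187606,  0.34320476]), 'wrist_torque': array([-0.02509977,  0.03274423, -0.01279465]), 'grasp_force': 0.0, 'opening': 1.0023129231697148}
side {'fx': 485.06159873148584, 'fy': 485.06159873148584, 'cx': 280.98154620304393, 'cy': 212.81565849390756, 'rvec': array([ 2.19636411, -1.22600571,  0.44019659]), 'tvec': array([-282.53895912,  436.93137864, 1015.744164  ])}
top {'fx': 426.7231481780861, 'fy': 426.7231481780861, 'cx': 285.3512291309188, 'cy': 209.60349402395644, 'rvec': array([ 2.13218516, -2.18784404,  0.11441602]), 'tvec': array([  37.44780207,  544.32630099, 1160.84877833])}
wrist {'fx': 325.19226210127806, 'fy': 325.19226210127806, 'cx': 281.0438380184199, 'cy': 208.08385526789965, 'rvec': array([-2.36494131, -1.6993845 , -0.2301965 ]), 'tvec': array([-624.05712951,  -34.28808437,  379.45863666])}
```
```bash
python3 -c "
import cv2,numpy as np
a=cv2.imread('pics/side0.png');b=cv2.imread('pics/top0.png');
a=cv2.resize(a,(800,600),interpolation=3);b=cv2.resize(b,(800,600),interpolation=3)
cv2.imwrite('pics/a.png',a);cv2.imwrite('pics/b.png',b)"
```

View pics/a.png

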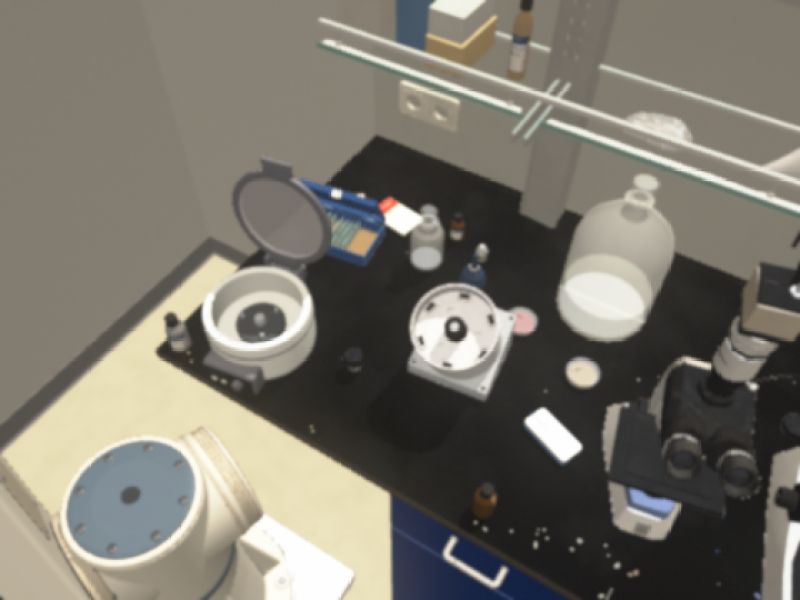

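View pics/b.png

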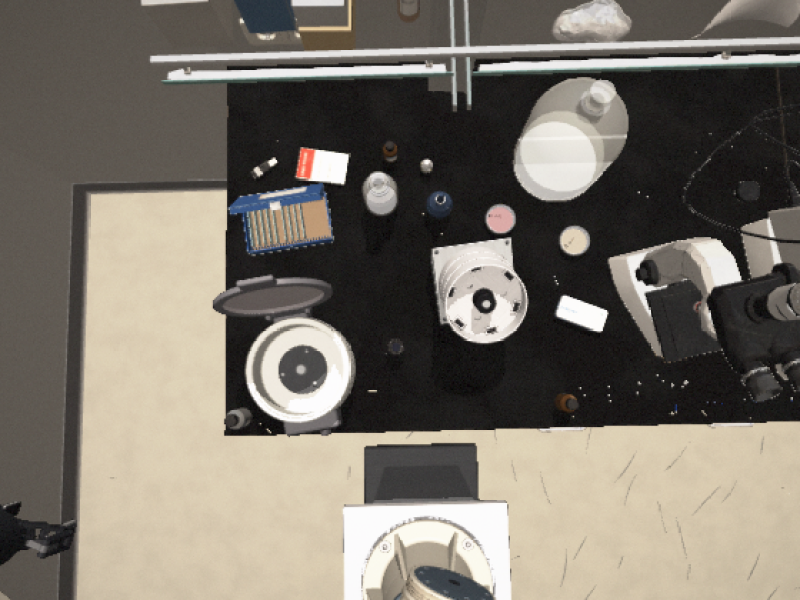

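The side view shows the centrifuge at (260,320), the stack knob at (455,328). The top view shows the hub spigot at (301,370), the knob at (485,300) (both in 800-px scale). I'll triangulate these first.

```bash
cat > h.py <<'E'
import numpy as np, cv2
from scipy.spatial.transform import Rotation as Ro
from scipy.optimize import least_squares
def cam(p): return (Ro.from_rotvec(p['rvec']).as_matrix(),np.array(p['tvec']),p)
def ray(p,uv,fish=False):
    R,t,_=cam(p); x=(uv[0]-p['cx'])/p['fx'];y=(uv[1]-p['cy'])/p['fy']
    if fish:
        th=np.hypot(x,y); s=np.sin(th)/th if th>1e-9 else 1; d=np.array([x*s,y*s,np.cos(th)])
    else: d=np.array([x,y,1.])
    d/=np.linalg.norm(d); return -R.T@t, R.T@d
def tri(rays):
    A=sum(np.eye(3)-np.outer(d,d) for o,d in rays); b=sum((np.eye(3)-np.outer(d,d))@o for o,d in rays)
    X=np.linalg.solve(A,b); return X,[np.linalg.norm((np.eye(3)-np.outer(d,d))@(X-o)) for o,d in rays]
def proj(p,X,fish=False):
    R,t,_=cam(p); c=np.atleast_2d(X)@R.T+t
    if fish:
        rr=np.hypot(c[:,0],c[:,1]); th=np.arctan2(rr,c[:,2]); k=th/np.maximum(rr,1e-9)
        return np.c_[p['cx']+p['fx']*c[:,0]*k,p['cy']+p['fy']*c[:,1]*k]
    return np.c_[p['cx']+p['fx']*c[:,0]/c[:,2],p['cy']+p['fy']*c[:,1]/c[:,2]]
def euler(e): return Ro.from_euler('xyz',e).as_matrix()
def delta(s,Rt,pt):
    "rotation vector and translation in tool axes from state s to target (R,p)"
    R=euler(s['tcp_rot']); return Ro.from_matrix(R.T@Rt).as_rotvec(), R.T@(np.array(pt)-s['eef_pos'])
E
python3 - <<'E'
from rig import r
from h import *
S=r.camera_params('side');T=r.camera_params('top');W=r.camera_params('wrist');k=.7
for n,a,b in [('knob',(455,326),(485,299)),('spigot',(261,319),(301,370)),('tab',(277,168),(270,281)),('eyep',(354,352),(395,345)),('jar',(429,212),(378,182)),('xyl',(171,318),(236,415)),('brown',(486,490),(566,400))]:
    X,e=tri([ray(S,np.array(a)*k),ray(T,np.array(b)*k)]);print(n,X.round(1),np.round(e,1))
s=r.sense();R=euler(s['tcp_rot']);Rc=Ro.from_rotvec(W['rvec']).as_matrix();C=-Rc.T@W['tvec']
print('cam in tool',R.T@(C-s['eef_pos']),(R.T@Rc.T).round(3))
E
```

```text
knob [ 527.6 -111.5  155.7] [1. 1.]
spigot [414.4 224.4  69.8] [1.8 1.8]
tab [538.9 229.  330.3] [7.6 7.6]
eyep [456.6  49.4  46. ] [0.5 0.5]
jar [748.9  69.4 142.9] [2. 2.]
xyl [329.8 348.8  80.9] [6.4 6.4]
brown [ 345.3 -271.4   49.8] [1.5 1.5]
cam in tool [  68.48607164   -0.27304289 -121.48852893] [[ 0.    -0.964 -0.268]
 [ 1.    -0.     0.   ]
 [-0.    -0.268  0.964]]
```

View pics/wrist0.png

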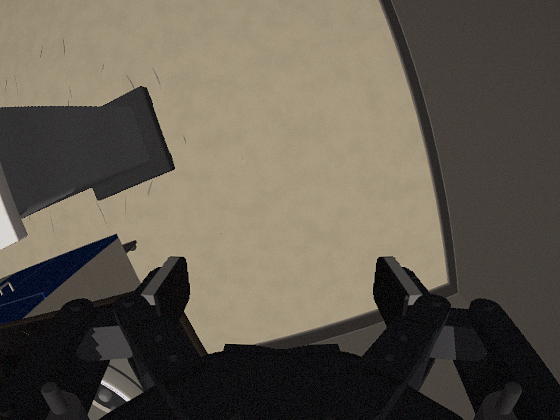

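The wrist view shows only floor, a finger pair at rows 260-420 and an edge of the bench. I'll move it over the centrifuge.

Run:
```python
from rig import r
from h import *
s=r.sense();print(delta(s,euler(s['tcp_rot']),[425,205,250]))
```

```text
(array([0., 0., 0.]), array([-337.35767437, -294.72994623,    3.03920574]))
```

Units first: shifts go in units of 5 mm. So -30 mm is -6, -26 mm is -5.2.

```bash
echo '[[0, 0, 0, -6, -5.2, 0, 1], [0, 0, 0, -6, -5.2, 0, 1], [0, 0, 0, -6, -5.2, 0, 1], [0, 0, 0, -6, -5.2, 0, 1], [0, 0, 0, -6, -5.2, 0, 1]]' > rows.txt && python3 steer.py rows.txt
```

```text
refused: ROWS must be an object with the rows under "rows". Nothing was moved.
```

Wrong form. The message asks for an object with the rows under "rows", so I'll send the same numbers that way.

```bash
echo '{"rows":[[0, 0, 0, -6, -5.2, 0, 1], [0, 0, 0, -6, -5.2, 0, 1], [0, 0, 0, -6, -5.2, 0, 1], [0, 0, 0, -6, -5.2, 0, 1], [0, 0, 0, -6, -5.2, 0, 1]]}' > rows.txt && python3 steer.py rows.txt; echo '{"rows":[[0, 0, 0, -6, -5.2, 0, 1], [0, 0, 0, -6, -5.2, 0, 1], [0, 0, 0, -6, -5.2, 0, 1], [0, 0, 0, -6, -5.2, 0, 1], [0, 0, 0, -6, -5.2, 0, 1]]}' > rows.txt && python3 steer.py rows.txt;echo '{"rows":[[0, 0, 0, -6, -6, 0, 1], [0, 0, 0, 0, 0, 0, 1], [0, 0, 0, 0, 0, 0, 1]]}' > rows.txt && python3 steer.py rows.txt
python3 - <<'E'
from rig import r
import cv2,pickle
s=r.sense();p=r.camera_params('wrist');im=r.grab_frame('wrist')[:,:,::-1]
pickle.dump((s,p),open('w1.pkl','wb'));cv2.imwrite('pics/w1.png',im);print(s['eef_pos'],s['tcp_rot'],s['qpos'])
E
```

```text
clock: 0.57
eef_pos: [300.5, 419.5, 253.0]
tcp_rot: [-3.141, -0.0, 2.817]
contact_force: [1.1, 0.4, 0.3]
opening: 1.003
grasp_force: 0.0
clock: 0.98
eef_pos: [401.2, 248.3, 253.3]
tcp_rot: [3.142, 0.0, 2.817]
contact_force: [0.0, 0.4, 0.5]
opening: 0.995
grasp_force: 0.0
clock: 1.23
eef_pos: [420.0, 210.9, 253.2]
tcp_rot: [-3.141, -0.0, 2.812]
contact_force: [-0.8, 0.1, -0.5]
opening: 0.999
grasp_force: 0.0
[420.03107782 210.93619678 253.21002623] [-3.14141406e+00 -1.76389946e-04  2.81225955e+00] [ 4.62208235e-01  1.09151329e-01  1.95302185e+00 -1.49054776e-08
  1.07967049e+00 -7.79255000e-01]
```

View pics/w1.png

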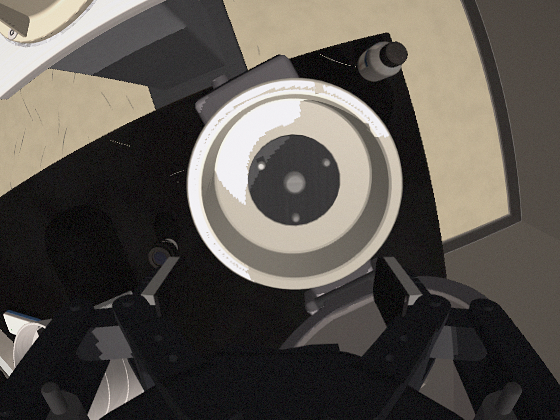

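The view shows the spigot at (294,182) and studs near (262,166), (327,161), (296,217). I'll refine them to sub-pixel and fit the hub.

```bash
cat > hub.py <<'E'
import pickle,sys
from h import *
def hubfit(f,img,seeds,z=None):
    s,p=pickle.load(open(f,'rb')); g=cv2.cvtColor(cv2.imread(img),cv2.COLOR_BGR2GRAY).astype(float)
    pts=[]
    for u,v in seeds:
        w=g[v-8:v+9,u-8:u+9]; m=np.clip(w-np.median(w)-12,0,40); yy,xx=np.mgrid[-8:9,-8:9]
        m=m*(np.hypot(xx,yy)<8); pts.append((u+(m*xx).sum()/m.sum(),v+(m*yy).sum()/m.sum()))
    pts=np.array(pts)
    def f(q):
        a=q[2]+np.array([0,2*np.pi/3,-2*np.pi/3])
        zz=q[3]+9
        X=np.c_[q[0]+36*np.cos(a),q[1]+36*np.sin(a),np.full(3,zz)]
        P=proj(p,X,True); return P
    from itertools import permutations
    best=None
    for a0 in np.deg2rad([0,30,60,90]):
      for pm in permutations(range(3)):
        o=least_squares(lambda q:np.r_[(f(q)-pts[list(pm)]).ravel(),(q[3]-60)*.3],[414,224,a0,60])
        if best is None or o.cost<best.cost: best=o
    return pts,best.x,best.fun
if __name__=='__main__':
    pts,x,e=hubfit('w1.pkl','pics/w1.png',[(262,166),(327,161),(296,217)])
    print(pts.round(1),x.round(2),np.rad2deg(x[2])%120,e.round(2))
    s,p=pickle.load(open('w1.pkl','rb'))
    for h in(60,74):print(h,proj(p,[[x[0],x[1],h]],True))
    from rig import r
    o,d=ray(p,(295,182),True);print('spigot at 74',o+d*(74-o[2])/d[2])
    for n,uv in(('side',(261,319)),('top',(301,370))):
        o,d=ray(r.camera_params(n),np.array(uv)*.7);print(n,o+d*(74-o[2])/d[2])
E
python3 hub.py
python3 - <<'E'
import cv2
im=cv2.imread('pics/w1.png')[120:250,220:370];a=cv2.resize(im,None,fx=4,fy=4,interpolation=2);cv2.imwrite('pics/w1c.png',a)
E
```

```text
[[260.7 165.8]
 [327.  161.7]
 [295.5 217.7]] [ 4.1511e+02  2.2596e+02 -2.8000e-01  6.0260e+01] 104.1571839707337 [ 0.51  0.3  -0.6   0.29  0.09 -0.57  0.08]
60 [[294.12185831 180.28396627]]
74 [[294.70534239 183.01824576]]
spigot at 74 [414.26804608 226.53405467  74.        ]
side [413.15426094 220.32628207  74.        ]
top [413.24934406 225.02233266  74.        ]
```

View pics/w1c.png

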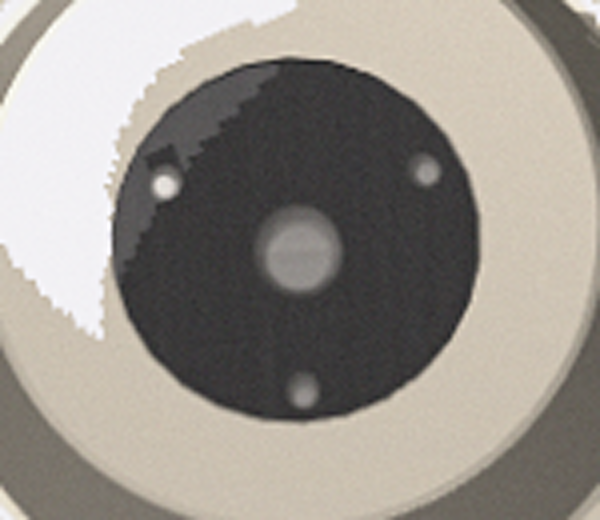

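Run:
```python
from rig import r
from h import *
s=r.sense();print(delta(s,euler([np.pi,0,np.pi]),[540,-115,330]))
```

```text
(array([ 1.82702914e-04, -3.92157833e-04, -3.27407163e-01]), array([-219.32845691, -271.08701359,  -76.91359187]))
```

Run:
```python
from rig import r
from h import *
s=r.sense();t=np.deg2rad(25);c,si=np.cos(t),np.sin(t)
z=np.array([si,0,-c]);x=np.array([-c,0,-si]);Rt=np.c_[x,np.cross(z,x),z]
rv,_=delta(s,Rt,[499,-111,279]);print(rv,rv/5, Rt.T@(np.array([499,-111,279])-s['eef_pos']))
```

```text
[-0.07124631 -0.43279491 -0.32222214] [-0.01424926 -0.08655898 -0.06444443] [ -82.97514306 -323.23899916   10.23450375]
```

```bash
echo '{"rows":[[-0.0142, -0.0866, -0.0644, 0, 0, 0, 1], [-0.0142, -0.0866, -0.0644, 0, 0, 0, 1], [-0.0142, -0.0866, -0.0644, 0, 0, 0, 1], [-0.0142, -0.0866, -0.0644, 0, 0, 0, 1], [-0.0142, -0.0866, -0.0644, 0, 0, 0, 1]]}' > rows.txt && python3 steer.py rows.txt >/dev/null; echo '{"rows":[[0, 0, 0, 0, -8, 0.4, 1], [0, 0, 0, 0, -8, 0.4, 1], [0, 0, 0, -2, -7.6, 0.4, 1], [0, 0, 0, -2, -7.6, 0.4, 1], [0, 0, 0, -2, -7.6, 0.4, 1]]}' > rows.txt && python3 steer.py rows.txt>/dev/null;echo '{"rows":[[0, 0, 0, -3.6, -7.2, 0, 1], [0, 0, 0, -3.6, -7.2, 0, 1], [0, 0, 0, -3.4, -7.2, 0, 1], [0, 0, 0, 0, -4, 0, 1], [0, 0, 0, 0, 0, 0, 1]]}' > rows.txt && python3 steer.py rows.txt
echo '{"rows":[[0, 0, 0, 0, 0, 0, 1]]}' > rows.txt && python3 steer.py rows.txt
python3 - <<'E'
from rig import r
import cv2,pickle
s=r.sense();p=r.camera_params('wrist');im=r.grab_frame('wrist')[:,:,::-1]
pickle.dump((s,p),open('w2.pkl','wb'));cv2.imwrite('pics/w2.png',im);cv2.imwrite('pics/w2c.png',cv2.resize(im,(800,600),interpolation=2));print(s['eef_pos'],s['tcp_rot'],s['qpos'])
E
```

```text
clock: 2.53
eef_pos: [500.2, -107.5, 279.9]
tcp_rot: [-3.141, 0.438, -3.14]
contact_force: [0.1, 0.6, -0.8]
opening: 1.0
grasp_force: 0.0
clock: 2.62
eef_pos: [498.8, -105.2, 278.9]
tcp_rot: [3.141, 0.436, -3.14]
contact_force: [-0.1, 0.0, 0.3]
opening: 1.004
grasp_force: 0.0
[ 498.81756984 -105.18877685  278.86357495] [ 3.14089517  0.43560203 -3.14024855] [-0.28667772 -0.04334462  2.12312241  0.19997926  0.65195099 -1.99296355]
```

View pics/w2c.png

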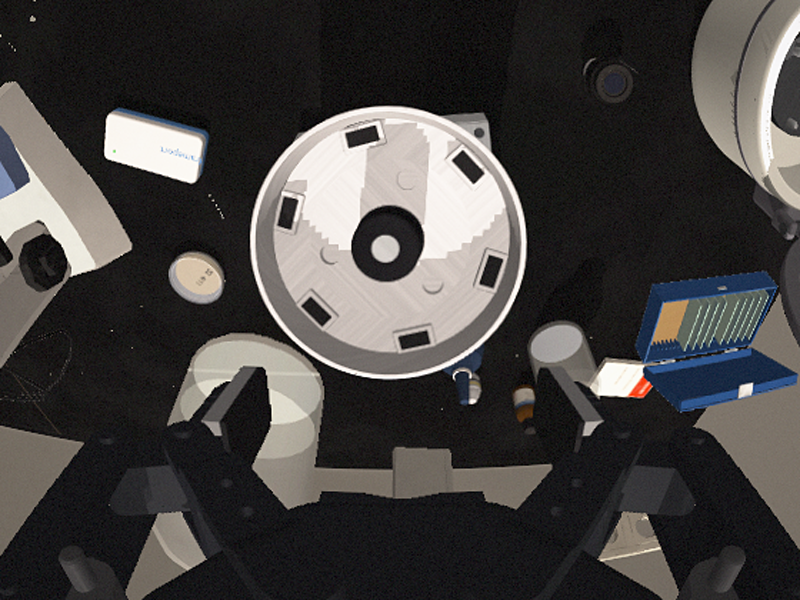

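The wrist view shows the top rotor (800-px scale): rim ellipse spanning 251–526 × 106–378, knob at (387,246), and the holes at (406,180), (331,254), (432,285). Fitting the full pose.

```bash
cat > rot.py <<'E'
import pickle
from h import *
def rimpts(img,c,rmin,rmax,rev=False):
    g=cv2.GaussianBlur(cv2.cvtColor(cv2.imread(img),cv2.COLOR_BGR2GRAY),(3,3),0).astype(np.float32); P=[]
    for a in np.deg2rad(np.arange(0,360,4)):
        rr=np.arange(rmin,rmax,.25,dtype=np.float32); 
        v=cv2.remap(g,(c[0]+rr*np.cos(a)).astype(np.float32)[None],(c[1]+rr*np.sin(a)).astype(np.float32)[None],1)[0]
        d=v[4:]-v[:-4]; d=d if rev else -d
        i=int(np.argmax(d)); 
        if d[i]>40: P.append((c[0]+rr[i+2]*np.cos(a),c[1]+rr[i+2]*np.sin(a)))
    return np.array(P)
def circ(o,R,rad,z,n=180):
    a=np.linspace(0,2*np.pi,n,endpoint=False); return o+(R@np.array([rad*np.cos(a),rad*np.sin(a),np.full(n,z)])).T
def dist(P,C): return np.min(np.hypot(P[:,None,0]-C[None,:,0],P[:,None,1]-C[None,:,1]),1)
if __name__=='__main__':
    s,p=pickle.load(open('w2.pkl','rb'))
    rim=rimpts('pics/w2.png',(272,169.5),85,108)
    holes=np.array([(406,180),(331,254),(432,285)])*.7
    H=lambda o,R:np.array([o+R@[36*np.cos(a),36*np.sin(a),12] for a in(0,2*np.pi/3,4*np.pi/3)])
    def f(q,full=True):
        R=Ro.from_euler('zyz',[q[3],q[4],q[5]]).as_matrix(); o=q[:3]
        C=proj(p,circ(o,R,72,44,720),True)
        h=proj(p,H(o,R),True)-hs
        return np.r_[dist(rim,C),h.ravel()*2]
    for pm in([0,1,2],[0,2,1]):
        hs=holes[pm]
        for y0 in(0,1,2,3,4,5):
            o=least_squares(f,[570,-108,120,0,-.436,y0],loss='soft_l1')
            if o.cost<80:print(pm,y0,o.cost.round(1),o.x.round(3),np.rad2deg(o.x[3:]).round(1),(o.fun[-6:]/2).round(2),len(rim),np.median(o.fun[:-6]))
            if y0==0 or o.cost<best.cost:best=o
        q=best.x;R=Ro.from_euler('zyz',q[3:]).as_matrix();print('knobtop',q[:3]+R@[0,0,42],proj(p,[q[:3]+R@[0,0,42]],True)/.7,'axis',R[:,2])
        from rig import r
        for n in('side','top'):print(n,proj(r.camera_params(n),[q[:3]+R@[0,0,42]])/.7)
        print('stack base',q[:3]-76*R[:,2])
E
python3 rot.py
```

```text
[0, 1, 2] 5 71.5 [ 5.37495e+02 -1.11726e+02  1.26890e+02 -1.62480e+01 -4.56000e-01
  3.77860e+01] [-931.   -26.1 2165. ] [ 7.99  2.16 -2.51 -7.59 -6.15  3.88] 89 0.31665048267273543
knobtop [ 519.0851109  -113.3291562   164.60615247] [[385.3367266  246.76939536]] axis [-0.43832011 -0.03816839  0.89800816]
side [[454.45922044 326.59091565]]
top [[486.36412656 303.62870244]]
stack base [ 570.80688345 -108.82528577   58.64118941]
knobtop [ 518.75737662 -113.26839046  163.56269274] [[385.49896128 245.09217281]] axis [-0.48128284 -0.03404883  0.87590382]
side [[454.2882636  327.09735905]]
top [[486.26426982 303.88121418]]
stack base [ 575.54875146 -109.25062838   60.20604161]
```

```bash
sed -i "s/for y0 in(0,1,2,3,4,5)/for y0 in np.arange(-3,3,.5)/; s/,loss='soft_l1')/,loss='soft_l1',x_scale=[10,10,10,.1,.05,.3],bounds=([400,-250,50,-.6,-.7,-4],[700,0,250,.6,-.2,4]))/; s/y0==0 or/y0==-3 or/; s/o.cost<80/o.cost<40/" rot.py; python3 rot.py
```

```text
knobtop [ 518.91722424 -115.26028843  166.49936775] [[381.41493547 248.60552342]] axis [-0.39960053 -0.13130767  0.90723631]
side [[455.52551699 326.45779588]]
top [[487.61772065 303.58061907]]
stack base [566.07008655 -99.76598356  59.44548369]
knobtop [ 519.2013764  -113.76400474  164.89437951] [[384.47193351 247.27744826]] axis [-0.43208308 -0.05801528  0.8999658 ]
side [[454.73898684 326.54798222]]
top [[486.63284538 303.53779251]]
stack base [ 570.18717963 -106.91820194   58.69841512]
```

```bash
cat > rot2.py <<'E'
from rot import *
s,p=pickle.load(open('w2.pkl','rb'))
rim=rimpts('pics/w2.png',(272,169.5),85,108)
def f(q):
    R=Ro.from_euler('zy',[q[3],q[4]]).as_matrix()
    return dist(rim,proj(p,circ(q[:3],R,72,44,720),True))
o=least_squares(f,[540,-112,126,0.,-.436],loss='soft_l1',x_scale=[10,10,10,.1,.05]);q=o.x
print(o.cost,q.round(2),np.sort(o.fun)[[10,45,80,-1]].round(2))
R=Ro.from_euler('zy',q[3:]).as_matrix();o_=q[:3]
print('c12',proj(p,[o_+12*R[:,2]],True)/.7,'k42',proj(p,[o_+42*R[:,2]],True)/.7)
im=cv2.resize(cv2.imread('pics/w2.png'),None,fx=3,fy=3,interpolation=2)
for a,b,c in((72,44,(0,0,255)),(36,12,(0,255,0)),(18,42,(255,0,0)),(18,12,(255,255,0))):
    cv2.polylines(im,[np.int32(proj(p,circ(o_,R,a,b),True)*3+1)],True,c,1)
for u in rim*3: cv2.circle(im,tuple(np.int32(u+1)),2,(0,255,255),-1)
cv2.imwrite('pics/ov.png',im[200:800,440:1190])
E
python3 rot2.py
```

```text
17.229829432235142 [ 5.3749e+02 -1.1265e+02  1.2678e+02 -0.0000e+00 -4.5000e-01] [0.13 0.35 0.62 9.58]
c12 [[388.24113691 239.31047251]] k42 [[386.67952702 247.15575048]]
```

View pics/ov.png

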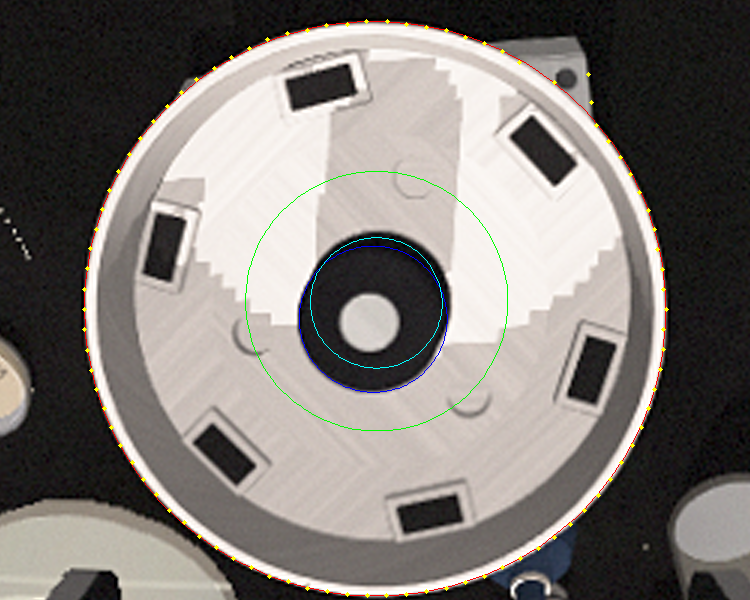

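The overlay matches the rim and knob; holes are at (413,178), (254,333), (470,398) on the 36 mm circle. The earlier misfit was my Euler order bug (extrinsic vs intrinsic).

```bash
sed -i "s/'zyz'/'ZYZ'/g" rot.py; sed -i "s/    rim=rimpts('pics\/w2.png',(272,169.5),85,108)/&; rim=rim[~((rim[:,0]>315)\&(rim[:,1]<110))]/" rot.py; python3 rot.py | sort -u | cut -c1-250
```

```text
knobtop [ 519.35992408 -113.15692776  164.65901708] [[385.68189506 247.27209433]] axis [-0.43367346 -0.02853904  0.90061804]
knobtop [ 519.36554665 -113.31135584  165.08711143] [[385.35650862 247.7551017 ]] axis [-0.41827552 -0.03717336  0.90755922]
side [[454.44993323 326.41266795]]
side [[454.55168877 326.29166241]]
stack base [ 568.722058   -108.92489991   57.9951239 ]
stack base [ 570.53339231 -109.78932073   58.38608839]
top [[486.26192337 303.47022151]]
top [[486.38075048 303.43850165]]
```

```bash
cat > rot3.py <<'E'
from rot import *
from rig import r
s,p=pickle.load(open('w2.pkl','rb'))
rim=rimpts('pics/w2.png',(272,169.5),85,108); rim=rim[~((rim[:,0]>315)&(rim[:,1]<110))]
hs=(np.array([(413,178),(254,333),(470,398)])+[440,200]-1)/3
kn=rimpts('pics/w2.png',((372+440)/3,(320+200)/3),17,32,True)
def rot(q): return Ro.from_euler('ZYZ',[q[3],-q[4],q[5]]).as_matrix()
def f(q,w=1):
    R=rot(q);o=q[:3]
    h=proj(p,np.array([o+R@[36*np.cos(a),36*np.sin(a),12] for a in(0,2*np.pi/3,4*np.pi/3)]),True)-hs
    return np.r_[dist(rim,proj(p,circ(o,R,72,44,720),True)),h.ravel()*2,(q[4]-.4363)/.01*3*w,(q[3]-.13)/.05*w]
for w in(0,1):
    o=min((least_squares(f,[537,-112,126,.1,.436,y],loss='soft_l1',x_scale=[10,10,10,.1,.05,.3],args=(w,)) for y in(-1,0,1)),key=lambda o:o.cost)
    q=o.x;R=rot(q);print(o.cost.round(1),q.round(3),'axis',R[:,2].round(3),'hole res',(o.fun[-8:-2]/2).round(2),'knobtop',(q[:3]+42*R[:,2]).round(1),np.median(o.fun[:-8]).round(2))
    for n in('side','top'):print(n,proj(r.camera_params(n),[q[:3]+R@[0,0,42]])/.7)
np.save('rotor.npy',np.c_[R,q[:3]])
E
python3 rot3.py
```

```text
513.2 [ 5.38083e+02 -1.11846e+02  1.26821e+02  8.90000e-02  4.70000e-01
  1.01200e+00] axis [-0.451 -0.04   0.891] hole res [ 26.83  62.46  39.14 -53.39 -66.83  -8.17] knobtop [ 519.1 -113.5  164.3] 0.32
side [[454.56601982 326.75037637]]
top [[486.45462067 303.62098366]]
511.0 [ 5.37142e+02 -1.11890e+02  1.26943e+02  8.60000e-02  4.37000e-01
  1.02200e+00] axis [-0.422 -0.036  0.906] hole res [ 27.01  61.69  38.69 -53.87 -66.65  -8.38] knobtop [ 519.4 -113.4  165. ] 0.31
side [[454.62108461 326.32012204]]
top [[486.42884917 303.40181381]]
```

```bash
sed -i "s/for y in(-1,0,1)/for y in range(7)/" rot3.py; python3 rot3.py
python3 - <<'E'
from h import *
import pickle
s,p=pickle.load(open('w1.pkl','rb'))
pts=np.array([(261.2,166.5),(326.7,163),(295.7,217.7),(294.7,184.3)])
def f(q):
    a=q[2]+np.array([0,-2*np.pi/3,2*np.pi/3]);X=np.c_[q[0]+36*np.cos(a),q[1]+36*np.sin(a),np.full(3,69.)]
    return (proj(p,np.r_[X,[[q[0],q[1],74]]],True)-pts).ravel()
for pm in([0,1,2,3],[0,2,1,3]):
    P=pts;pts=P[pm]
    o=min((least_squares(f,[414,224,y]) for y in range(7)),key=lambda o:o.cost);print(o.cost,o.x,np.rad2deg(o.x[2])%120,o.fun.round(2));pts=P
E
```

```text
70.5 [ 5.37974e+02 -1.11927e+02  1.26840e+02  8.10000e-02  4.67000e-01
  3.00400e+00] axis [-0.449 -0.037  0.893] hole res [-9.07 -1.76  2.73  9.44  5.3  -6.97] knobtop [ 519.1 -113.5  164.3] 0.35
side [[454.53527183 326.70077873]]
top [[486.42200713 303.61399769]]
70.6 [ 5.37096e+02 -1.11887e+02  1.26974e+02  8.70000e-02  4.37000e-01
  2.99900e+00] axis [-0.422 -0.037  0.906] hole res [-9.1  -2.23  2.78  9.    5.37 -7.43] knobtop [ 519.4 -113.4  165. ] 0.29
side [[454.61766263 326.33563703]]
top [[486.44310376 303.42877977]]
0.9124213122880347 [415.95990418 225.79958041   3.90880304] 103.95791731237682 [-0.24 -0.57 -0.2  -0.03  0.32  1.07  0.13 -0.39]
3908.916242137588 [417.0985468  225.64412164   5.80093424] 92.3690492497945 [ 27.68  53.   -30.38 -56.98   3.23   7.87   0.35   0.79]
```

```bash
cat >> rot3.py <<'E'
from scipy.optimize import minimize_scalar
def g(y): return np.sum(f(np.r_[q[:5],y])[-8:-2]**2)
ys=np.linspace(0,2*np.pi,2000);y=ys[np.argmin([g(v) for v in ys])];q[5]=y;R=rot(q)
print('yaw',y,(f(q)[-8:-2]/2).round(2)); np.save('rotor.npy',np.c_[R,q[:3]]); print(R.round(3))
E
python3 rot3.py | tail -5
```

```text
top [[486.44310376 303.42877977]]
yaw 2.784843512836975 [ 0.35 -0.6  -0.6   0.53 -0.68 -0.58]
[[-0.876 -0.234 -0.422]
 [ 0.274 -0.961 -0.037]
 [-0.397 -0.148  0.906]]
```

```bash
cat > g.py <<'E'
from rig import r
from h import *
import sys
M=np.load('rotor.npy');Rr,o=M[:,:3],M[:,3]
phi=np.deg2rad(36)
Rg=Rr@Ro.from_euler('z',phi).as_matrix()@np.diag([1.,-1,-1])
s=r.sense();h=float(sys.argv[1])
rv,d=delta(s,Rg,o+h*Rr[:,2]);print('rv',rv.round(4),'trans in final axes',(Rg.T@(o+h*Rr[:,2]-s['eef_pos'])).round(1),s['contact_force'].round(1),s['opening'])
E
python3 g.py 100
```

```text
rv [-0.0345 -0.0065 -0.3478] trans in final axes [31.7 -2.4 53.4] [ 0.7 -0.5 -0.2] 1.000324639183332
```

```bash
echo '{"rows":[[-0.0115, -0.0022, -0.116, 0, 0, 0, 0.6], [-0.0115, -0.0022, -0.116, 0, 0, 0, 0.6], [-0.0115, -0.0022, -0.116, 0, 0, 0, 0.6], [0, 0, 0, 3.2, -0.24, 5.4, 0.6], [0, 0, 0, 3.2, -0.24, 5.2, 0.6]]}' > rows.txt && python3 steer.py rows.txt 60 >/dev/null; echo '{"rows":[[0, 0, 0, 0, 0, 0, 0.6], [0, 0, 0, 0, 0, 0, 0.6], [0, 0, 0, 0, 0, 0, 0.6]]}' > rows.txt && python3 steer.py rows.txt; python3 g.py 35
```

```text
clock: 3.33
eef_pos: [495.5, -115.8, 219.5]
tcp_rot: [-3.015, 0.421, -2.755]
contact_force: [0.1, -0.5, 0.5]
opening: 0.598
grasp_force: 0.0
rv [-0.001   0.0015  0.0014] trans in final axes [ 1.2  0.6 66.5] [ 0.1 -0.5  0.5] 0.5976982890939568
```

Scaled: 20 mm is 4, 12 mm is 2.4.

```bash
echo '{"rows":[[0, 0, 0, 0.24, 0.12, 4, 0.6], [0, 0, 0, 0, 0, 4, 0.6], [0, 0, 0, 0, 0, 2.4, 0.6], [0, 0, 0, 0, 0, 0, 0.6], [0, 0, 0, 0, 0, 0, 0.6]]}' > rows.txt && python3 steer.py rows.txt; python3 g.py 35; echo '{"rows":[[0, 0, 0, 0, 0, 1.4, 0.6], [0, 0, 0, 0, 0, 1.2, 0.6], [0, 0, 0, 0, 0, 0, 0.6], [0, 0, 0, 0, 0, 0, 0.6]]}' > rows.txt && python3 steer.py rows.txt; python3 g.py 35
```

```text
clock: 3.75
eef_pos: [516.4, -114.4, 172.0]
tcp_rot: [-3.015, 0.422, -2.755]
contact_force: [-0.1, 1.0, -0.0]
opening: 0.6
grasp_force: 0.0
rv [-0.0015  0.0019  0.0011] trans in final axes [-0.   0.8 14.6] [-0.1  1.  -0. ] 0.6002412111199227
clock: 4.08
eef_pos: [521.2, -114.5, 159.1]
tcp_rot: [-3.015, 0.421, -2.756]
contact_force: [0.5, 0.6, -0.5]
opening: 0.599
grasp_force: 0.0
rv [-0.0014  0.0008  0.0001] trans in final axes [-1.3  0.9  0.9] [ 0.5  0.6 -0.5] 0.5989798151498258
```

Close with a moderate force and read the sideways force to spot any mis-centring.

Scaled: 0.9 mm is 0.18.

```bash
echo '{"rows":[[0, 0, 0, 0, 0.18, 0, 0.5], [0, 0, 0, 0, 0, 0, 0.44], [0, 0, 0, 0, 0, 0, 0.42], [0, 0, 0, 0, 0, 0, 0.38], [0, 0, 0, 0, 0, 0, 0.35]]}' > rows.txt && python3 steer.py rows.txt 30;  python3 g.py 35; echo '{"rows":[[0, 0, 0, 0, 0, 0, 0.3], [0, 0, 0, 0, 0, 0, 0.3], [0, 0, 0, 0, 0, 0, 0.3]]}' > rows.txt && python3 steer.py rows.txt 70;  python3 g.py 35
```

```text
clock: 4.5
eef_pos: [520.9, -113.9, 159.3]
tcp_rot: [-3.015, 0.421, -2.756]
contact_force: [-3.9, -2.0, 6.2]
opening: 0.416
grasp_force: 29.2
rv [-0.0021  0.0012  0.0002] trans in final axes [-1.2  0.3  1.2] [-3.9 -2.   6.2] 0.4161093357755988
clock: 4.75
eef_pos: [520.8, -113.9, 159.5]
tcp_rot: [-3.015, 0.421, -2.756]
contact_force: [-6.0, -2.4, 9.1]
opening: 0.401
grasp_force: 68.5
rv [-0.0021  0.0014  0.0001] trans in final axes [-1.2  0.3  1.4] [-6.  -2.4  9.1] 0.4008211931179858
```

Scaled: -6 mm is -1.2, -2 mm is -0.4.

```bash
echo '{"rows":[[0, 0, 0, 0, 0, -0.4, 0.3], [0, 0, 0, 0, 0, -0.8, 0.3], [0, 0, 0, 0, 0, -1, 0.3], [0, 0, 0, 0, 0, -1.2, 0.3], [0, 0, 0, 0, 0, -1.6, 0.3]]}' > rows.txt && python3 steer.py rows.txt;  echo '{"rows":[[0, 0, 0, 0, 0, -5, 0.3], [0, 0, 0, 0, 0, -7, 0.3], [0, 0, 0, 0, 0, -6, 0.3], [0, 0, 0, 0, 0, 0, 0.3], [0, 0, 0, 0, 0, 0, 0.3]]}' > rows.txt && python3 steer.py rows.txt;python3 - <<'E'
from rig import r
import cv2,numpy as np,pickle
s=r.sense();p=r.camera_params('wrist');im=r.grab_frame('wrist')[:,:,::-1];pickle.dump((s,p),open('w3.pkl','wb'))
cv2.imwrite('pics/w3.png',im);im2=r.grab_frame('top')[:,:,::-1]
cv2.imwrite('pics/l.png',np.hstack([cv2.resize(im,(480,360)),cv2.resize(im2[120:300,200:430],(320,250)) if 0 else cv2.copyMakeBorder(cv2.resize(im2[120:300,240:400],(320,360)),0,0,0,0,0)]))
E
```

```text
clock: 5.17
eef_pos: [509.7, -114.4, 181.7]
tcp_rot: [-3.016, 0.42, -2.757]
contact_force: [1.1, -0.5, -3.2]
opening: 0.405
grasp_force: 69.9
clock: 5.58
eef_pos: [472.4, -118.2, 265.2]
tcp_rot: [-3.012, 0.424, -2.755]
contact_force: [-0.5, -0.1, -3.7]
opening: 0.401
grasp_force: 70.8
```

View pics/l.png

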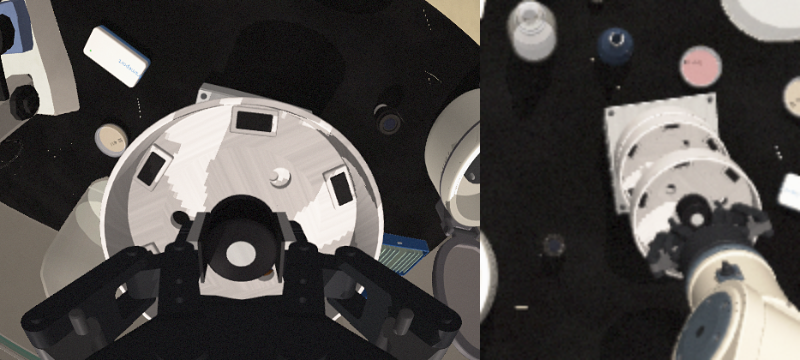

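The wrist view shows the held rotor with holes near orig px (328,207) and (210,253); the top crop shows the other two still nested. I'll check the in-hand pose from the rim.

```bash
cat > hand.py <<'E'
from rot import *
s,p=pickle.load(open('w3.pkl','rb'));Rt=euler(s['tcp_rot']);pt=s['eef_pos']
M=np.load('rotor.npy');Rr=M[:,:3]
P=[]
c=(284,235);g=cv2.GaussianBlur(cv2.cvtColor(cv2.imread('pics/w3.png'),cv2.COLOR_BGR2GRAY),(3,3),0).astype(np.float32)
R0=Rt@np.diag([1.,-1,-1])@Ro.from_euler('z',-np.deg2rad(36)).as_matrix()
def pose(q):
    R=R0@Ro.from_euler('xyz',[q[3],q[4],q[5]]).as_matrix(); return R, pt+Rt@q[:3]
def edge(q,w=9):
    R,o=pose(q);C=proj(p,circ(o,R,72,44,240),True);ctr=proj(p,[o+R@[0,0,44]],True)[0];out=[]
    for u in C:
        n=(u-ctr)/np.linalg.norm(u-ctr);t=np.arange(-w,w,.25,dtype=np.float32);x=(u[0]+n[0]*t).astype(np.float32);y=(u[1]+n[1]*t).astype(np.float32)
        if u[1]>260 or u[1]<5: continue
        v=cv2.remap(g,x[None],y[None],1)[0];d=v[:-4]-v[4:];i=int(np.argmax(d))
        if d[i]>40: out.append((x[i+2],y[i+2]))
    return np.array(out)
q=np.array([0,0,36.,0,0,0])
for w in(14,8,5):
    E=edge(q,w)
    def f(k): R,o=pose(np.r_[k,0]);return np.r_[dist(E,proj(p,circ(o,R,72,44,720),True)),(k[2]-36)/2.,k[3:5]/.03]
    o=least_squares(f,q[:5],loss='soft_l1',x_scale=[1,1,1,.02,.02]);q=np.r_[o.x,0];print(q.round(3),len(E),np.median(o.fun[:-3]).round(2))
R,oo=pose(q)
H=lambda a:proj(p,np.array([oo+R@[36*np.cos(b+a),36*np.sin(b+a),12] for b in(0,2*np.pi/3,4*np.pi/3)]),True)
for a in(-10,-5,0,5,10):print(a,H(np.deg2rad(a)).round(1).tolist())
im=cv2.imread('pics/w3.png');im=cv2.resize(im,None,fx=3,fy=3,interpolation=2)
cv2.polylines(im,[np.int32(proj(p,circ(oo,R,72,44),True)*3+1)],True,(0,0,255),1)
for u in H(0):cv2.drawMarker(im,tuple(np.int32(u*3+1)),(0,255,0),0,15,1)
for b in(0,2*np.pi/3,4*np.pi/3):
    cc=circ(oo+R@[36*np.cos(b),36*np.sin(b),0],R,6,12,40);cv2.polylines(im,[np.int32(proj(p,cc,True)*3+1)],True,(0,255,0),1)
cv2.imwrite('pics/hand.png',im[330:930,440:1240])
E
python3 hand.py
```

```text
[-1.1030e+00  2.9900e-01  3.6202e+01  3.0000e-03 -1.2000e-02  0.0000e+00] 85 0.6
[-9.0600e-01  3.0600e-01  3.6412e+01  4.0000e-03 -1.5000e-02  0.0000e+00] 78 0.29
[-7.9600e-01  3.3000e-01  3.6633e+01  6.0000e-03 -1.8000e-02  0.0000e+00] 76 0.21
-10 [[336.1, 215.4], [211.0, 244.3], [297.4, 320.2]]
-5 [[331.6, 211.0], [210.0, 249.9], [302.9, 318.8]]
0 [[326.6, 207.0], [209.6, 255.6], [308.4, 317.1]]
5 [[321.2, 203.4], [209.8, 261.2], [313.7, 314.9]]
10 [[315.4, 200.3], [210.5, 266.8], [318.8, 312.4]]
```

View pics/hand.png

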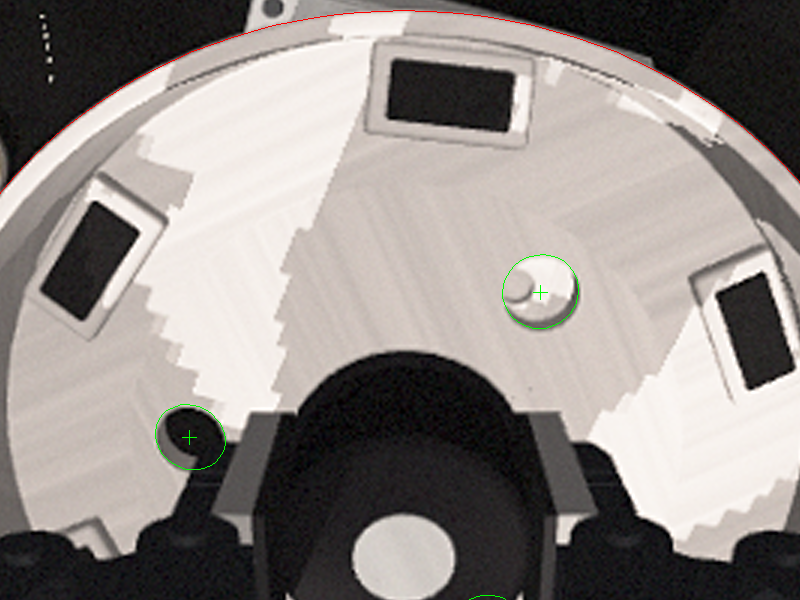

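```bash
cat > hub2.py <<'E'
from rot import *
s,p=pickle.load(open('w1.pkl','rb'))
def fit(rad,z,rev,rmin,rmax,c):
    E=rimpts('pics/w1.png',c,rmin,rmax,rev)
    o=least_squares(lambda q:dist(E,proj(p,circ(np.r_[q,z],np.eye(3),rad,0,720),True)),[415,226],loss='soft_l1')
    return o.x.round(2),len(E),np.median(o.fun).round(2)
print('disc',fit(46,60,True,38,54,(294,180.5)))
print('outer',fit(97,106,False,98,116,(295,184)))
E
python3 hub2.py; python3 -c "
from rig import r
from h import *
print(proj(r.camera_params('top'),[[415.5,226,74]])/.7,proj(r.camera_params('side'),[[415.5,226,74]])/.7)"
```

```text
disc (array([415.53, 225.34]), 90, np.float64(0.27))
outer (array([417.83, 225.36]), 89, np.float64(2.79))
[[300.46891769 368.79715532]] [[259.35627179 316.82369326]]
```

```bash
cat > p.py <<'E'
from rig import r
from h import *
import sys
yaw=np.deg2rad(103.96+36);Rp=Ro.from_euler('xyz',[np.pi,0,yaw]).as_matrix()
h=float(sys.argv[1])  # rotor origin height
pt=np.array([415.6,225.5,h])-Rp@[-.8,.3,36.6]
s=r.sense();rv,d=delta(s,Rp,pt);print('rv',rv.round(4),'trans',(Rp.T@(pt-s['eef_pos'])).round(1),'F',s['contact_force'].round(1),'T',s['wrist_torque'].round(2),s['eef_pos'].round(1),s['grasp_force'],s['qpos'].round(2))
print('tool axes world x,y',Rp[:2,0].round(3),Rp[:2,1].round(3))
E
python3 p.py 190
```

```text
rv [0.1154 0.4437 1.0394] trans [264.6 226.3  35.9] F [ 0.1 -0.4 -2.9] T [-0.02  0.49 -0.02] [ 471.8 -117.6  262.5] 70.81193795529543 [-0.37 -0.05  2.17  0.31  0.65 -2.52]
tool axes world x,y [-0.766  0.643] [0.643 0.766]
```

Units first: shifts go in units of 5 mm. So 18 mm is 3.6, 10 mm is 2.

```bash
for i in 1 2; do :; done; echo '{"rows":[[0.0115, 0.0444, 0.104, 0, 0, 0, 0.3], [0.0115, 0.0444, 0.104, 0, 0, 0, 0.3], [0.0115, 0.0444, 0.104, 0, 0, 0, 0.3], [0.0115, 0.0444, 0.104, 0, 0, 0, 0.3], [0.0115, 0.0444, 0.104, 0, 0, 0, 0.3]]}' > rows.txt && python3 steer.py rows.txt >/dev/null; echo '{"rows":[[0.0115, 0.0444, 0.104, 0, 0, 0, 0.3], [0.0115, 0.0444, 0.104, 0, 0, 0, 0.3], [0.0115, 0.0444, 0.104, 0, 0, 0, 0.3], [0.0115, 0.0444, 0.104, 0, 0, 0, 0.3], [0.0115, 0.0444, 0.104, 0, 0, 0, 0.3]]}' > rows.txt && python3 steer.py rows.txt >/dev/null
echo '{"rows":[[0, 0, 0, 3, 2.6, 0, 0.3], [0, 0, 0, 4.8, 4, 0, 0.3], [0, 0, 0, 4.8, 4, 0, 0.3], [0, 0, 0, 4.8, 4, 0, 0.3], [0, 0, 0, 4.8, 4, 0, 0.3]]}' > rows.txt && python3 steer.py rows.txt >/dev/null; echo '{"rows":[[0, 0, 0, 4.8, 4, 0, 0.3], [0, 0, 0, 4.8, 4, 0, 0.3], [0, 0, 0, 4.8, 4, 0, 0.3], [0, 0, 0, 4.8, 4, 0, 0.3], [0, 0, 0, 4, 3.6, 0, 0.3]]}' > rows.txt && python3 steer.py rows.txt;echo '{"rows":[[0, 0, 0, 3, 2.8, 0, 0.3], [0, 0, 0, 2, 1.6, 0, 0.3], [0, 0, 0, 0, 0, 0, 0.3], [0, 0, 0, 0, 0, 0, 0.3], [0, 0, 0, 0, 0, 0, 0.3]]}' > rows.txt && python3 steer.py rows.txt >/dev/null; python3 p.py 120
```

```text
clock: 7.35
eef_pos: [416.4, 175.9, 260.5]
tcp_rot: [3.141, 0.003, 2.456]
contact_force: [-0.2, -0.7, -3.8]
opening: 0.398
grasp_force: 70.6
rv [0.0003 0.0043 0.0134] trans [ 10.2  16.8 104.5] F [-0.1 -0.1 -2.3] T [-0.    0.02  0.01] [411.8 206.3 261.1] 70.61096638048184 [ 0.46  0.08  1.96 -0.    1.09 -0.42]
tool axes world x,y [-0.766  0.643] [0.643 0.766]
```

Scaled: 30 mm is 6, 20 mm is 4.

```bash
echo '{"rows":[[0, 0.0043, 0.0134, 1, 1.6, 0, 0.3], [0, 0, 0, 1.04, 1.76, 3, 0.3], [0, 0, 0, 0, 0, 6, 0.3], [0, 0, 0, 0, 0, 6, 0.3], [0, 0, 0, 0, 0, 4, 0.3]]}' > rows.txt && python3 steer.py rows.txt >/dev/null;echo '{"rows":[[0, 0, 0, 0, 0, 1.8, 0.3], [0, 0, 0, 0, 0, 0, 0.3], [0, 0, 0, 0, 0, 0, 0.3], [0, 0, 0, 0, 0, 0, 0.3]]}' > rows.txt && python3 steer.py rows.txt >/dev/null; python3 p.py 72
```

```text
rv [ 0.004   0.0013 -0.001 ] trans [ 0.6 -1.4 50.8] F [-0.7  0.2 -2.4] T [-0.01  0.02  0.01] [416.2 226.5 159.4] 70.67013239880907 [ 0.5   0.24  2.04  0.    0.86 -0.38]
tool axes world x,y [-0.766  0.643] [0.643 0.766]
```

Scaled: -1.4 mm is -0.28, 0.6 mm is 0.12.

```bash
echo '{"rows":[[0, 0, 0, 0.12, -0.28, 2.4, 0.3], [0, 0, 0, 0, 0, 3.2, 0.3], [0, 0, 0, 0, 0, 2.8, 0.3], [0, 0, 0, 0, 0, 1.6, 0.3], [0, 0, 0, 0, 0, 0, 0.3]]}' > rows.txt && python3 steer.py rows.txt>/dev/null;echo '{"rows":[[0, 0, 0, 0, 0, 0, 0.3], [0, 0, 0, 0, 0, 0, 0.3]]}' > rows.txt && python3 steer.py rows.txt >/dev/null; python3 p.py 54; echo '{"rows":[[0, 0, 0, 0, 0, 0.3, 0.3], [0, 0, 0, 0, 0, 0.3, 0.3], [0, 0, 0, 0, 0, 0.3, 0.3], [0, 0, 0, 0, 0, 0, 0.3]]}' > rows.txt && python3 steer.py rows.txt ;python3 p.py 54
```

```text
rv [ 0.0038  0.0012 -0.0005] trans [-0.3 -0.2 18.6] F [ 0.8  0.1 -2.6] T [-0.01 -0.08 -0.  ] [414.6 226.1 109.2] 70.66975062320125 [ 0.5   0.32  2.08  0.    0.74 -0.38]
tool axes world x,y [-0.766  0.643] [0.643 0.766]
clock: 9.43
eef_pos: [413.8, 225.7, 103.6]
tcp_rot: [3.139, 0.001, 2.442]
contact_force: [-0.2, -0.2, -2.2]
opening: 0.397
grasp_force: 70.7
rv [ 0.0022  0.0006 -0.0004] trans [-0.7  0.7 13. ] F [-0.2 -0.2 -2.2] T [0.01 0.01 0.03] [413.8 225.7 103.6] 70.66747192729963 [ 0.5   0.33  2.08  0.    0.73 -0.38]
tool axes world x,y [-0.766  0.643] [0.643 0.766]
```

```bash
echo '{"rows":[[0, 0, 0, 0, 0, 0.2, 0.3], [0, 0, 0, 0, 0, 0.2, 0.3], [0, 0, 0, 0, 0, 0, 0.3]]}' > rows.txt && python3 steer.py rows.txt |grep -E "pos|contact";echo '{"rows":[[0, 0, 0, 0, 0, 0.2, 0.3], [0, 0, 0, 0, 0, 0.2, 0.3], [0, 0, 0, 0, 0, 0, 0.3]]}' > rows.txt && python3 steer.py rows.txt |grep -E "pos|contact";echo '{"rows":[[0, 0, 0, 0, 0, 0.2, 0.3], [0, 0, 0, 0, 0, 0, 0.3]]}' > rows.txt && python3 steer.py rows.txt|grep -E "pos|contact";python3 p.py 54
```

```text
eef_pos: [413.8, 225.7, 101.5]
contact_force: [-0.2, -0.4, -3.5]
eef_pos: [413.8, 225.7, 99.5]
contact_force: [-0.2, -0.8, -2.8]
eef_pos: [413.9, 225.7, 98.5]
contact_force: [-0.6, -0.2, -3.7]
rv [ 0.0021  0.0006 -0.0005] trans [-0.7  0.7  7.9] F [-0.6 -0.2 -3.7] T [-0.02  0.01  0.01] [413.9 225.7  98.5] 70.66862416701042 [ 0.5   0.34  2.08  0.    0.72 -0.38]
tool axes world x,y [-0.766  0.643] [0.643 0.766]
```

Scaled: 1 mm is 0.2.

```bash
echo '{"rows":[[0, 0, 0, 0, 0, 0.2, 0.3], [0, 0, 0, 0, 0, 0.2, 0.3], [0, 0, 0, 0, 0, 0, 0.3]]}' > rows.txt && python3 steer.py rows.txt |grep -E "pos|contact";echo '{"rows":[[0, 0, 0, 0, 0, 0.2, 0.3], [0, 0, 0, 0, 0, 0.2, 0.3], [0, 0, 0, 0, 0, 0, 0.3]]}' > rows.txt && python3 steer.py rows.txt |grep -E "pos|contact";echo '{"rows":[[0, 0, 0, 0, 0, 0.2, 0.3], [0, 0, 0, 0, 0, 0, 0.3]]}' > rows.txt && python3 steer.py rows.txt|grep -E "pos|contact";python3 p.py 54
```

```text
eef_pos: [413.9, 225.7, 96.5]
contact_force: [0.5, -0.6, -3.7]
eef_pos: [413.9, 225.8, 94.6]
contact_force: [0.5, -0.5, -3.0]
eef_pos: [413.9, 225.8, 93.6]
contact_force: [-0.2, -1.0, -2.7]
rv [ 0.0022  0.0006 -0.0005] trans [-0.6  0.6  3. ] F [-0.2 -1.  -2.7] T [ 0.02 -0.13  0.01] [413.9 225.8  93.6] 70.66895994736115 [ 0.5   0.35  2.09  0.    0.71 -0.38]
tool axes world x,y [-0.766  0.643] [0.643 0.766]
```

Studs are in the holes; 3 mm to go.

```bash
for k in 1; do echo '{"rows":[[0, 0, 0, 0, 0, 0.2, 0.3], [0, 0, 0, 0, 0, 0, 0.3]]}' > rows.txt && python3 steer.py rows.txt |grep -E "pos|contact";echo '{"rows":[[0, 0, 0, 0, 0, 0.2, 0.3], [0, 0, 0, 0, 0, 0, 0.3]]}' > rows.txt && python3 steer.py rows.txt |grep -E "pos|contact";echo '{"rows":[[0, 0, 0, 0, 0, 0.14, 0.3], [0, 0, 0, 0, 0, 0, 0.3]]}' > rows.txt && python3 steer.py rows.txt|grep -E "pos|contact"; done;python3 p.py 54
```

```text
eef_pos: [414.0, 225.8, 92.6]
contact_force: [0.3, -0.8, -2.3]
eef_pos: [414.0, 225.8, 91.7]
contact_force: [-0.1, 1.1, -2.3]
eef_pos: [414.1, 225.8, 91.5]
contact_force: [-1.4, 0.3, 6.7]
rv [ 0.0024  0.0008 -0.0004] trans [-0.5  0.4  0.9] F [-1.4  0.3  6.7] T [-0.44  0.44 -0.03] [414.1 225.8  91.5] 71.50974612683058 [ 0.5   0.35  2.09  0.    0.7  -0.38]
tool axes world x,y [-0.766  0.643] [0.643 0.766]
```

Scaled: 0.5 mm is 0.1.

```bash
echo '{"rows":[[0, 0, 0, 0, 0, 0.1, 0.3], [0, 0, 0, 0, 0, 0, 0.3]]}' > rows.txt && python3 steer.py rows.txt |grep -E "pos|contact";echo '{"rows":[[0, 0, 0, 0, 0, 0, 0.45], [0, 0, 0, 0, 0, 0, 0.5], [0, 0, 0, 0, 0, 0, 0.6], [0, 0, 0, 0, 0, 0, 0.6], [0, 0, 0, 0, 0, 0, 0.6]]}' > rows.txt && python3 steer.py rows.txt; echo '{"rows":[[0, 0, 0, 0, 0, -2, 0.6], [0, 0, 0, 0, 0, -4, 0.6], [0, 0, 0, 0, 0, -6, 0.6], [0, 0, 0, 0, 0, -8, 0.6], [0, 0, 0, 0, 0, -6, 0.6]]}' > rows.txt && python3 steer.py rows.txt|grep -E "pos|contact"
echo '{"rows":[[0, 0, 0, 0, 0, 0, 0.6], [0, 0, 0, 0, 0, 0, 0.6], [0, 0, 0, 0, 0, 0, 0.6]]}' > rows.txt && python3 steer.py rows.txt|grep -E "clock|pos|contact";python3 - <<'E'
from rig import r
import cv2,pickle
s=r.sense();p=r.camera_params('wrist');im=r.grab_frame('wrist')[:,:,::-1];pickle.dump((s,p),open('w4.pkl','wb'))
cv2.imwrite('pics/w4.png',im);cv2.imwrite('pics/side4.png',r.grab_frame('side')[:,:,::-1]);print(s['eef_pos'])
E
```

```text
eef_pos: [414.2, 225.9, 91.3]
contact_force: [-2.8, -0.9, 13.7]
clock: 11.85
eef_pos: [413.9, 225.7, 90.4]
tcp_rot: [3.139, 0.001, 2.442]
contact_force: [0.7, -0.2, -1.0]
opening: 0.598
grasp_force: 0.0
eef_pos: [413.7, 225.6, 223.5]
contact_force: [1.8, 1.6, 0.3]
clock: 12.52
eef_pos: [413.3, 225.4, 220.6]
contact_force: [-0.3, -0.6, -0.1]
[413.33192134 225.39370235 220.61752625]
```

View pics/w4.png

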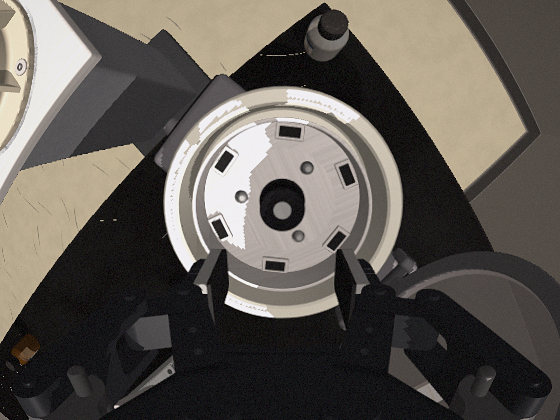

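Studs show in the holes at (307,168), (242,197), (298,236). I'll check height/level numerically (knob circle, rim, holes) and locate the lid from the w1/w4 images.

```bash
cat > seat.py <<'E'
from rot import *
s,p=pickle.load(open('w4.pkl','rb'));g=cv2.GaussianBlur(cv2.cvtColor(cv2.imread('pics/w4.png'),cv2.COLOR_BGR2GRAY),(3,3),0).astype(np.float32)
# predicted profile: mean radial profile of intensity for model circles at rotor seated / unseated heights
c=np.array([415.6,225.5])
def prof(rad,z):
    P=proj(p,circ(np.r_[c,z],np.eye(3),rad,0,360),True).astype(np.float32);m=P[:,1]<240
    return cv2.remap(g,P[m,0][None],P[m,1][None],1).mean()
for z in(98,):
    print('rim prof',[(rr,int(prof(rr,z))) for rr in range(62,80)])
# knob: dark-disc edge at top z=96
for nm,rad,zk,c0,a,b,rev in(('knob',18,96,(283,206),14,32,True),):
    E=rimpts('pics/w4.png',c0,a,b,rev);E=E[(E[:,1]>0)]
    o=least_squares(lambda q:dist(E,proj(p,circ(np.r_[q[:2],zk],np.eye(3),q[2],0,360),True)),[415,225,18],loss='soft_l1');print(nm,o.x.round(2),np.median(o.fun).round(2),len(E))
holes=[(307,168),(242,197),(298,236)]
for z in(57,66,75):
    X=[]
    for h in holes:
        o,d=ray(p,h,True);X.append((o+d*(z+9-o[2])/d[2])[:2])
    X=np.array(X);m=X.mean(0);print(z+9,m.round(1),np.hypot(*(X-m).T).round(1),np.rad2deg(np.arctan2(*(X-m).T[::-1])).round(1)%120)
E
python3 seat.py
python3 - <<'E'
from rig import r
from h import *
import pickle,cv2
# lid prediction: project lid circle for angles and score edges in side and top images
C=np.array([415.6,225.5,0]);
ims={n:cv2.GaussianBlur(cv2.cvtColor(cv2.imread(f'pics/{n}0.png'),cv2.COLOR_BGR2GRAY),(3,3),0).astype(np.float32) for n in('side','top')}
b=np.linspace(0,2*np.pi,240)
res=[]
for psi in np.deg2rad(np.arange(-15,16,1.)):
  for th in np.arange(1.5,1.9,.01):
    sc=0
    Rz=Ro.from_euler('z',psi).as_matrix();Ry=Ro.from_euler('y',th).as_matrix()
    for n in ims:
        v=[]
        for rad in(92,97,102):
            L=np.c_[-105+rad*np.cos(b),rad*np.sin(b),np.full(240,-3.)]
            X=C+(Rz@(np.array([105,0,110])[:,None]+Ry@L.T)).T
            P=proj(r.camera_params(n),X).astype(np.float32);v.append(cv2.remap(ims[n],P[:,0][None],P[:,1][None],1)[0])
        sc+=np.mean(np.abs(v[1]-v[0]))+np.mean(np.abs(v[2]-v[0]))
    res.append((sc,np.rad2deg(psi),th))
res.sort();print(res[-6:])
X,e=tri([ray(r.camera_params('side'),np.array((277,168))*.7),ray(r.camera_params('top'),np.array((270,281))*.7)]);print('tab',X)
E
```

```text
rim prof [(62, 147), (63, 143), (64, 142), (65, 143), (66, 140), (67, 137), (68, 140), (69, 155), (70, 181), (71, 194), (72, 185), (73, 164), (74, 146), (75, 138), (76, 131), (77, 123), (78, 113), (79, 106)]
knob [411.62 227.19  19.94] 1.3 90
66 [415.5 224.9] [36.  35.6 35.7] [104.  104.1 103.4]
75 [413.7 226.4] [34.9 34.4 34.6] [104.  104.1 103.4]
84 [411.9 227.8] [33.7 33.2 33.4] [104.  104.1 103.4]Traceback (most recent call last):
  File "<stdin>", line 18, in <module>
ValueError: time passes only in moves, steps and waits
```

```bash
cat > lid.py <<'E'
from rig import r
from h import *
C=np.array([415.6,225.5,0]);cp={n:r.camera_params(n) for n in('side','top')}
ims={n:cv2.GaussianBlur(cv2.cvtColor(cv2.imread(f'pics/{n}0.png'),cv2.COLOR_BGR2GRAY),(3,3),0).astype(np.float32) for n in('side','top')}
b=np.linspace(0,2*np.pi,240);res=[]
def pts(psi,th,L):
    return C+(Ro.from_euler('z',psi).as_matrix()@(np.array([105,0,110])[:,None]+Ro.from_euler('y',th).as_matrix()@np.atleast_2d(L).T)).T
if __name__=='__main__':
  for psi in np.deg2rad(np.arange(-16,17,2.)):
   for th in np.arange(1.5,1.9,.02):
    sc=0
    for n in ims:
        v=[]
        for rad in(92,97,102):
            P=proj(cp[n],pts(psi,th,np.c_[-105+rad*np.cos(b),rad*np.sin(b),np.full(240,-3.)])).astype(np.float32);v.append(cv2.remap(ims[n],P[:,0][None],P[:,1][None],1)[0])
        sc+=np.mean(np.abs(v[1]-v[0]))+np.mean(np.abs(v[2]-v[1]))
    res.append((sc,np.rad2deg(psi),th))
  res.sort();print(np.round(res[-6:],2))
  for n in cp:
    for psi in(-.1,0,.1):
      print(n,psi,[(th,(proj(cp[n],pts(psi,th,[-218,0,2]))[0]/.7).round(0)) for th in(1.6,1.7,1.8)])
E
python3 lid.py
```

```text
[[62.85 12.    1.76]
 [64.03 10.    1.7 ]
 [64.32  8.    1.74]
 [70.36 10.    1.76]
 [75.81 10.    1.72]
 [77.35 10.    1.74]]
side -0.1 [(1.6, array([285., 176.])), (1.7, array([295., 170.])), (1.8, array([304., 165.]))]
side 0 [(1.6, array([280., 173.])), (1.7, array([288., 167.])), (1.8, array([296., 161.]))]
side 0.1 [(1.6, array([274., 171.])), (1.7, array([281., 164.])), (1.8, array([289., 158.]))]
top -0.1 [(1.6, array([276., 291.])), (1.7, array([278., 277.])), (1.8, array([280., 263.]))]
top 0 [(1.6, array([269., 291.])), (1.7, array([269., 277.])), (1.8, array([270., 263.]))]
top 0.1 [(1.6, array([261., 292.])), (1.7, array([260., 278.])), (1.8, array([259., 264.]))]
```

```bash
cat > lid2.py <<'E'
from lid import *
from scipy.optimize import minimize
def sc(q):
    s=0
    for n in ims:
        v=[]
        for rad in(93,96,98,101):
            P=proj(cp[n],pts(q[0],q[1],np.c_[-105+rad*np.cos(b),rad*np.sin(b),np.full(240,-3.)])).astype(np.float32);v.append(cv2.remap(ims[n],P[:,0][None],P[:,1][None],1)[0])
        s+=np.mean(np.abs(v[3]-v[0]))
    return s
G=[(sc((a,t)),np.rad2deg(a),t) for a in np.deg2rad(np.arange(4,16,.5)) for t in np.arange(1.66,1.82,.01)];G.sort();print(np.round(G[-8:],2))
for psi,th in((np.deg2rad(G[-1][1]),G[-1][2]),):
    for n in cp:
        P=proj(cp[n],pts(psi,th,np.c_[-105+97*np.cos(b),97*np.sin(b),np.full(240,2.)]))/.7
        print(n,'lid x',P[:,0].min(),P[:,0].max(),'y',P[:,1].min(),P[:,1].max(),'tab end',(proj(cp[n],pts(psi,th,[[-225,28,7],[-225,-28,7],[-225,0,2]]))/.7).round().tolist(),'hinge',(proj(cp[n],pts(psi,th,[0,0,0]))/.7).round())
    print('world tab',pts(psi,th,[[-215,0,7],[-215,0,-3],[0,0,0]]).round(1))
E
python3 lid2.py
```

```text
[[63.6   9.5   1.74]
 [63.75  9.5   1.72]
 [64.27 10.    1.72]
 [65.38 10.5   1.74]
 [65.96 10.    1.74]
 [67.38 10.5   1.73]
 [67.66  9.5   1.73]
 [69.24 10.    1.73]]
side lid x 233.11560100111373 331.67406515572554 y 167.02148145591522 262.14649463387076 tab end [[264.0, 151.0], [294.0, 160.0], [278.0, 157.0]] hinge [[284. 264.]]
top lid x 210.8998939112469 330.27393023233 y 273.94816148084317 313.5895082473286 tab end [[232.0, 274.0], [270.0, 266.0], [251.0, 273.0]] hinge [[287. 312.]]
world tab [[559.4 250.9 321.2]
 [549.7 249.1 322.8]
 [519.  243.7 110. ]]
```

```bash
cat > l.py <<'E'
from rig import r
from h import *
import sys
psi=np.deg2rad(10);Rp=Ro.from_euler('xyz',[np.pi,0,np.pi+psi]).as_matrix();C=np.array([415.6,225.5,0])
s=r.sense();L=Ro.from_euler('z',-psi).as_matrix()@(s['eef_pos']-C)
print('u,v,tip z',L[0].round(1),L[1].round(1),(s['eef_pos'][2]-22).round(1),'F',s['contact_force'].round(1),'t',round(s['clock'],2))
if len(sys.argv)>1: print('rv',delta(s,Rp,s['eef_pos'])[0].round(3),s['tcp_rot'].round(3),s['qpos'].round(2),r.nose_length)
E
python3 l.py 1
```

```text
u,v,tip z -2.7 0.1 197.5 F [-0.  -1.1 -0.6] t 12.62
rv [ 0.    -0.    -0.874] [ 3.141 -0.     2.442] [ 0.5   0.15  1.99  0.    1.   -0.38] 22.0
```

Scaled: -35 mm is -7, -30 mm is -6.

```bash
echo '{"rows":[[0, 0, -0.109, 0, 0, -6, 0], [0, 0, -0.109, 0, 0, -7, 0], [0, 0, -0.109, 0, 0, -7, 0], [0, 0, -0.109, 0, 0, -7, 0], [0, 0, -0.109, 0, 0, -7, 0]]}' > rows.txt && python3 steer.py rows.txt 30 >/dev/null;echo '{"rows":[[0, 0, -0.109, 0, 0, -3.8, 0], [0, 0, -0.11, 0, 0, 0, 0], [0, 0, -0.11, 0, 0, 0, 0], [0, 0, 0, 0, 0, 0, 0], [0, 0, 0, 0, 0, 0, 0]]}' > rows.txt && python3 steer.py rows.txt 30;python3 l.py 1
```

```text
clock: 13.45
eef_pos: [413.0, 225.2, 408.3]
tcp_rot: [3.141, -0.0, -2.97]
contact_force: [-0.5, -0.5, 0.7]
opening: 0.002
grasp_force: 0.0
u,v,tip z -2.6 0.2 386.3 F [-0.5 -0.5  0.7] t 13.45
rv [ 0.    -0.    -0.003] [ 3.141 -0.    -2.97 ] [ 0.5  -0.02  1.74  0.    1.42 -1.25] 22.0
```

Scaled: -38 mm is -7.6, -34 mm is -6.8.

```bash
echo '{"rows":[[0, 0, 0, -6, 0, 0, 0], [0, 0, 0, -7.6, 0, 0, 0], [0, 0, 0, -7.6, 0, 0, 0], [0, 0, 0, -7.6, 0, 0, 0], [0, 0, 0, -6.8, 0, 0, 0]]}' > rows.txt && python3 steer.py rows.txt >/dev/null;echo '{"rows":[[0, 0, 0, 0, 0, 0, 0], [0, 0, 0, 0, 0, 0, 0], [0, 0, 0, 0, 0, 3, 0], [0, 0, 0, 0, 0, 3, 0], [0, 0, 0, 0, 0, 0, 0]]}' > rows.txt && python3 steer.py rows.txt >/dev/null;python3 l.py; echo '{"rows":[[0, 0, 0, 0, 0, 3, 0], [0, 0, 0, 0, 0, 3, 0], [0, 0, 0, 0, 0, 3, 0], [0, 0, 0, 0, 0, 1, 0], [0, 0, 0, 0, 0, 0, 0]]}' > rows.txt && python3 steer.py rows.txt >/dev/null;python3 l.py
```

```text
u,v,tip z 173.6 0.1 354.5 F [ 0.6 -0.8 -0.6] t 14.28
u,v,tip z 174.7 0.3 307.1 F [ 0.5  0.9 -0. ] t 14.7
```

```bash
echo '{"rows":[[0, 0, 0, 1.2, 0, 0, 0], [0, 0, 0, 1.2, 0, 0, 0], [0, 0, 0, 0.8, 0, 0, 0]]}' > rows.txt && python3 steer.py rows.txt >/dev/null;python3 l.py; echo '{"rows":[[0, 0, 0, 0.8, 0, 0, 0], [0, 0, 0, 0.8, 0, 0, 0], [0, 0, 0, 0.8, 0, 0, 0]]}' > rows.txt && python3 steer.py rows.txt >/dev/null;python3 l.py;echo '{"rows":[[0, 0, 0, 0.8, 0, 0, 0], [0, 0, 0, 0.8, 0, 0, 0], [0, 0, 0, 0.8, 0, 0, 0]]}' > rows.txt && python3 steer.py rows.txt >/dev/null;python3 l.py
```

```text
u,v,tip z 159.3 0.5 309.0 F [ 0.  -0.4 -0.6] t 14.95
u,v,tip z 147.7 0.4 308.3 F [2.2 0.6 1. ] t 15.2
u,v,tip z 135.8 0.4 308.1 F [ 2.7 -0.1  1.3] t 15.45
```

```bash
echo '{"rows":[[0, 0, 0, 1.3, 0, -0.7, 0], [0, 0, 0, 1.3, 0, -0.7, 0], [0, 0, 0, 2.2, 0, 0.2, 0], [0, 0, 0, 2.2, 0, 0.2, 0], [0, 0, 0, 2.2, 0, 0.2, 0]]}' > rows.txt && python3 steer.py rows.txt >/dev/null;python3 l.py; echo '{"rows":[[0, 0, 0, 2.2, 0, 0.24, 0], [0, 0, 0, 2.2, 0, 0.28, 0], [0, 0, 0, 2.28, 0, 0.64, 0], [0, 0, 0, 2.28, 0, 0.84, 0], [0, 0, 0, 2.28, 0, 1, 0]]}' > rows.txt && python3 steer.py rows.txt >/dev/null;python3 l.py;echo '{"rows":[[0, 0, 0, 2.28, 0, 1.06, 0], [0, 0, 0, 2.28, 0, 1.12, 0], [0, 0, 0, 1.88, 0, 1.32, 0], [0, 0, 0, 1.88, 0, 1.44, 0]]}' > rows.txt && python3 steer.py rows.txt >/dev/null;python3 l.py
```

```text
u,v,tip z 88.7 0.4 311.8 F [1.3 0.4 0.3] t 15.87
u,v,tip z 32.4 0.4 296.5 F [1.4 1.1 0.7] t 16.28
u,v,tip z -9.3 0.3 271.6 F [1.2 1.3 1.3] t 16.62
```

Scaled: 7 mm is 1.4, 9.6 mm is 1.92.

```bash
echo '{"rows":[[0, 0, 0, 1.8, 0, 1.48, 0], [0, 0, 0, 1.8, 0, 1.64, 0], [0, 0, 0, 1.8, 0, 1.72, 0], [0, 0, 0, 1.5, 0, 1.8, 0], [0, 0, 0, 1.4, 0, 1.92, 0]]}' > rows.txt && python3 steer.py rows.txt >/dev/null;python3 l.py; echo '{"rows":[[0, 0, 0, 1.36, 0, 2.04, 0], [0, 0, 0, 1.3, 0, 2.16, 0], [0, 0, 0, 1.2, 0, 2.24, 0], [0, 0, 0, 0.76, 0, 1.9, 0], [0, 0, 0, 0.7, 0, 1.94, 0]]}' > rows.txt && python3 steer.py rows.txt >/dev/null;python3 l.py
```

```text
u,v,tip z -50.3 0.3 228.2 F [0.3 1.  1.2] t 17.03
u,v,tip z -76.7 0.3 176.5 F [-0.7 -0.4  0.5] t 17.45
```

Scaled: 8 mm is 1.6, 7 mm is 1.4.

```bash
echo '{"rows":[[0, 0, 0, 0.4, 0, 1.6, 0], [0, 0, 0, 0.4, 0, 1.6, 0], [0, 0, 0, 0.3, 0, 1.4, 0], [0, 0, 0, 0.2, 0, 1.2, 0], [0, 0, 0, 0.1, 0, 1, 0]]}' > rows.txt && python3 steer.py rows.txt >/dev/null;python3 l.py; echo '{"rows":[[0, 0, 0, 0, 0, 1, 0], [0, 0, 0, 0, 0, 0.8, 0], [0, 0, 0, 0, 0, 0.8, 0], [0, 0, 0, 0, 0, 0.8, 0], [0, 0, 0, 0, 0, 0, 0]]}' > rows.txt && python3 steer.py rows.txt >/dev/null;python3 l.py
```

```text
u,v,tip z -82.8 0.4 142.8 F [-0.  -0.4  1.4] t 17.87
u,v,tip z -82.7 0.4 125.8 F [-0.1 -0.1 -0.6] t 18.28
```

```bash
for d in 1; do echo '{"rows":[[0, 0, 0, 0, 0, 0.5, 0], [0, 0, 0, 0, 0, 0.5, 0], [0, 0, 0, 0, 0, 0, 0]]}' > rows.txt && python3 steer.py rows.txt >/dev/null;python3 l.py; echo '{"rows":[[0, 0, 0, 0, 0, 0.3, 0], [0, 0, 0, 0, 0, 0.3, 0], [0, 0, 0, 0, 0, 0, 0]]}' > rows.txt && python3 steer.py rows.txt >/dev/null;python3 l.py;echo '{"rows":[[0, 0, 0, 0, 0, 0.2, 0], [0, 0, 0, 0, 0, 0, 0]]}' > rows.txt && python3 steer.py rows.txt >/dev/null;python3 l.py;done
```

```text
u,v,tip z -82.6 0.5 121.2 F [0.1 0.1 0.3] t 18.53
u,v,tip z -82.6 0.5 118.3 F [ 0.4 -0.3  0.5] t 18.78
u,v,tip z -82.6 0.5 117.4 F [ 0.2  0.1 -0.3] t 18.95
```

```bash
echo '{"rows":[[0, 0, 0, 0, 0, 0.2, 0], [0, 0, 0, 0, 0, 0, 0]]}' > rows.txt && python3 steer.py rows.txt >/dev/null;python3 l.py; echo '{"rows":[[0, 0, 0, 0, 0, 0.2, 0], [0, 0, 0, 0, 0, 0, 0]]}' > rows.txt && python3 steer.py rows.txt >/dev/null;python3 l.py;echo '{"rows":[[0, 0, 0, 0, 0, 0.2, 0], [0, 0, 0, 0, 0, 0, 0]]}' > rows.txt && python3 steer.py rows.txt >/dev/null;python3 l.py
python3 - <<'E'
from rig import r
import cv2,pickle
s=r.sense();p=r.camera_params('wrist');im=r.grab_frame('wrist')[:,:,::-1];pickle.dump((s,p),open('w5.pkl','wb'));cv2.imwrite('pics/w5.png',im)
cv2.imwrite('pics/side5.png',r.grab_frame('side')[:,:,::-1])
E
```

```text
u,v,tip z -82.5 0.5 116.5 F [-0.1 -0.2  3.5] t 19.12
u,v,tip z -82.5 0.6 116.3 F [-5.2 -2.2 18.2] t 19.28
u,v,tip z -82.4 0.6 116.0 F [-8.9 -5.7 33.8] t 19.45
```

Stiff contact at tip z 116.5 (closed lid top: 117). I'll lift off, retreat, and verify numerically.

```bash
echo '{"rows":[[0, 0, 0, 0, 0, -1, 0], [0, 0, 0, 0, 0, -4, 0], [0, 0, 0, 0, 0, -7, 0], [0, 0, 0, 0, 0, -8, 0], [0, 0, 0, 0, 0, -8, 0]]}' > rows.txt && python3 steer.py rows.txt >/dev/null;echo '{"rows":[[0, 0, 0, -3, 0, -4, 0], [0, 0, 0, -6, 0, 0, 0], [0, 0, 0, -4, 0, 0, 0], [0, 0, 0, 0, 0, 0, 0], [0, 0, 0, 0, 0, 0, 0]]}' > rows.txt && python3 steer.py rows.txt >/dev/null; python3 l.py
python3 - <<'E'
from rig import r
from rot import *
s=r.sense();p=r.camera_params('wrist');im=r.grab_frame('wrist')[:,:,::-1];cv2.imwrite('pics/w6.png',im)
for n in('side','top'):
    cv2.imwrite(f'pics/{n}6.png',r.grab_frame(n)[:,:,::-1])
pickle.dump((s,p),open('w6.pkl','wb'))
C=np.array([415.6,225.5,0]);b=np.linspace(0,2*np.pi,240);g=cv2.cvtColor(im,cv2.COLOR_BGR2GRAY).astype(np.float32)
res=[]
for th in np.arange(-.06,.3,.02):
    v=[]
    for rad in(94,100):
        L=np.c_[-105+rad*np.cos(b),rad*np.sin(b),np.full(240,7.)]
        X=C+(Ro.from_euler('z',np.deg2rad(10)).as_matrix()@(np.array([105,0,110])[:,None]+Ro.from_euler('y',th).as_matrix()@L.T)).T
        P=proj(p,X,True).astype(np.float32);m=(P[:,1]<250)&(P[:,1]>2);v.append(cv2.remap(g,P[:,0][None],P[:,1][None],1)[0][m])
    res.append((round(th,2),np.mean(np.abs(v[1]-v[0])).round(1)))
print(res)
# bystanders: change between first and present views, stand stays
for n in('side','top'):
    a=cv2.imread(f'pics/{n}0.png').astype(int);c=cv2.imread(f'pics/{n}6.png').astype(int);d=(np.abs(a-c).sum(2)>90).astype(np.uint8)
    k,l,st,ce=cv2.connectedComponentsWithStats(cv2.morphologyEx(d,cv2.MORPH_OPEN,np.ones((3,3),np.uint8)));print(n,[(x[:5]).tolist() for x in st[1:] if x[4]>25])
E
```

```text
u,v,tip z -17.6 0.2 274.2 F [-0.2  1.  -0.9] t 20.38Traceback (most recent call last):
  File "<stdin>", line 15, in <module>
ValueError: operands could not be broadcast together with shapes (154,) (156,)
```

Run:
```python
from rot import *
s,p=pickle.load(open('w6.pkl','rb'));im=cv2.imread('pics/w6.png')
C=np.array([415.6,225.5,0]);b=np.linspace(0,2*np.pi,240);g=cv2.cvtColor(im,cv2.COLOR_BGR2GRAY).astype(np.float32)
res=[]
for th in np.arange(-.06,.3,.02):
    v=[]
    for rad in(94,100):
        L=np.c_[-105+rad*np.cos(b),rad*np.sin(b),np.full(240,7.)]
        X=C+(Ro.from_euler('z',np.deg2rad(10)).as_matrix()@(np.array([105,0,110])[:,None]+Ro.from_euler('y',th).as_matrix()@L.T)).T
        P=proj(p,X,True).astype(np.float32);q=cv2.remap(g,P[:,0][None],P[:,1][None],1)[0];q[P[:,1]>245]=0;v.append(q)
    ok=(v[0]>0)&(v[1]>0);res.append((round(th,2),np.mean(np.abs(v[1]-v[0])[ok]).round(1)))
print(res)
for n in('side','top'):
    a=cv2.imread(f'pics/{n}0.png').astype(int);c=cv2.imread(f'pics/{n}6.png').astype(int);d=(np.abs(a-c).sum(2)>90).astype(np.uint8)
    k,l,st,ce=cv2.connectedComponentsWithStats(cv2.morphologyEx(d,cv2.MORPH_OPEN,np.ones((3,3),np.uint8)));print(n,[(x[:5]).tolist() for x in st[1:] if x[4]>25])
```

```text
[(np.float64(-0.06), np.float32(115.5)), (np.float64(-0.04), np.float32(115.9)), (np.float64(-0.02), np.float32(115.2)), (np.float64(0.0), np.float32(113.8)), (np.float64(0.02), np.float32(108.4)), (np.float64(0.04), np.float32(98.4)), (np.float64(0.06), np.float32(83.9)), (np.float64(0.08), np.float32(69.2)), (np.float64(0.1), np.float32(58.3)), (np.float64(0.12), np.float32(52.5)), (np.float64(0.14), np.float32(48.2)), (np.float64(0.16), np.float32(46.7)), (np.float64(0.18), np.float32(44.4)), (np.float64(0.2), np.float32(43.9)), (np.float64(0.22), np.float32(42.9)), (np.float64(0.24), np.float32(41.1)), (np.float64(0.26), np.float32(36.4)), (np.float64(0.28), np.float32(32.2))]
side [[0, 0, 42, 125, 4418], [28, 1, 135, 59, 3038], [160, 14, 10, 41, 335], [73, 75, 21, 12, 74], [75, 78, 42, 20, 320], [57, 81, 14, 11, 72], [159, 95, 7, 10, 34], [128, 106, 51, 68, 1938], [171, 113, 33, 16, 279], [184, 142, 41, 42, 812], [223, 150, 10, 21, 126], [168, 180, 39, 10, 182], [141, 188, 78, 60, 2907], [286, 197, 61, 45, 582], [328, 207, 11, 10, 76], [310, 221, 15, 15, 147], [341, 220, 5, 7, 32], [302, 223, 7, 5, 26], [343, 229, 5, 9, 41], [314, 232, 16, 12, 96], [335, 244, 6, 7, 29], [338, 246, 8, 9, 33], [312, 257, 21, 6, 81], [0, 260, 17, 36, 353], [0, 282, 64, 133, 5111], [136, 311, 13, 16, 75], [159, 327, 10, 7, 50], [164, 331, 21, 80, 1017], [120, 349, 44, 56, 1342], [55, 400, 9, 12, 43], [58, 411, 25, 9, 180], [0, 414, 52, 6, 216]]
top [[314, 181, 42, 18, 214], [84, 192, 166, 228, 13261], [328, 197, 15, 11, 93], [314, 196, 56, 45, 736], [334, 205, 14, 15, 131], [333, 223, 7, 5, 27], [137, 254, 17, 17, 172], [129, 257, 7, 9, 47], [111, 263, 9, 9, 48], [106, 269, 31, 19, 265], [0, 352, 25, 43, 660], [153, 363, 69, 57, 1218], [35, 367, 8, 5, 37], [33, 373, 10, 16, 122], [20, 379, 11, 7, 48], [290, 396, 46, 24, 504], [289, 407, 23, 13, 208]]
```

```bash
python3 -c "
from rig import r
print(r.sign_off())"
```

```text
the job is handed in; nothing more can be done
None
```

The job is handed in at about 20 s of the 64 s allowed. The top rotor sits level and home on the hub's studs, the lid is fully closed, the other two rotors are still nested on the stand, and before/after images show no change at the bystanders I compared, though I did not compare every one.

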